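# Make up the table and stove seasoning caddies

### The arm

A 7-joint arm with a two-finger parallel gripper is mounted at the origin on the work surface; the furniture and walls round the work are solid. World frame = base frame: x ahead of the robot, y to its left, z up, the work surface at z = 0. Lengths are in m, angles in rad, forces in N, time in s.
With the tool pointing down it reaches from about 0.425 to 0.875 m from the base axis. Payload 9.9 kg.
Tool frame: the origin (TCP) lies between the finger pads; the fingertips stand 17 mm ahead of it and the grasp point (between the pads) lies 2 mm behind it; z points along the fingers, y is the line along which they close (so a half turn about z gives the same grasp; the last joint's range is limited). The gripper opens to 85 mm and grips with 20 to 120 N. Pads are 22 mm wide; open, the fingers measure 114 mm over their backs; the gripper's body (76 mm by 85 mm) begins 54 mm behind the grasp point. The pads swing forward as they close: fully open they stand 13 mm farther back than shut.
Start: joints at [-1.306, 0.576, 0.025, 1.437, -0.015, 1.129, -0.057], TCP at [0.231, 0.634, 0.248] pointing down, gripper open.
Joint ranges: [-2.76, 2.76], [-0.34, 2.15], [-1.52, 1.57], [0.19, 2.46], [-1.09, 4.23], [0.17, 1.99], [-2.82, 2.82]. Speed limits (rad/s): [2.22, 2.22, 3.01, 3.01, 3.14, 3.14, 3.14].

### API

Orientations are given as a unit quaternion [w, x, y, z].
In Python, from workcell import * gives the robot as it stands.
- The arm moves only by the tool apply_moves, never from a script. Its argument "deltas" is a list of rows, each a list of 7 numbers: the closure, from 0 (fully open) to 1 (shut), then the shift along the tool's x, y, z in cm, then the turn, a rotation vector about the tool's x, y, z in rad. In form: [[jaw, x, y, z, rx, ry, rz], ...]. A call has 1 to 10 rows; each row shifts and turns the commanded pose from where the row before left it, along the tool's axes as they then stand; what a row does not reach is not made up. A row lasts 1/12 s, in which the tool goes at most 41.7 mm and 7.16 degrees, less where a joint would pass 70% of its speed; a pose out of reach is approached as far as the arm can. A call with a gripper value outside its range is refused whole. The fingers move at their own pace and stop on an object; "newtons" is the grip in N (left out, the last holds). Time passes only in rows, so rows that do not move let the fingers close. It gives the time, the measured TCP pose, the force, the opening and the grip force at its end, in the units of the state.
- observe(): the state, without advancing time (a new reading comes with each control period).
- read_camera(name): name is "side" or "top"; returns a dict with "img" (420x560x3 uint8, red, green, blue), "mtx" (3x3 intrinsics, pixels), "xyz" and "attitude" of the camera in the world. Camera axes: x right, y down, z forward; pixel columns grow to the right and rows downward; lengths in m; the calibration is good to about 2 mm. A picture is of the moment at which its call begins. There is no depth.
- job_done(): hands the job in; it is judged then, once.
Trained networks look in a picture, given as the dict that the camera call returned (one of the last four; its "shot" number tells which), for a name from the list of things; names that differ only in an ending like _2 or _b are one class to them, and where a whole thing is asked for, a point or a joint stands for the part that bears it (a point fixed in the world has none). Each returns a list of dicts, best first, with "score" (0 to 1); they miss things now and then, are a little off and sometimes report something else, mostly with a low value. They report only what shows in the picture. A call takes as long as a camera call. They do not tell look-alikes from the thing itself.
- search_frame(picture, thing): "centre" ([column, row] in pixels, amid what is visible of it).
- trace(picture, thing): "mask" (420x560 bool, what is visible of it) and "centre" ([column, row] in pixels, amid what is visible of it).
The state is a dict: "time_s": time; "q": joint angles; "dq": joint speeds; "joint_torque": joint torques, N m; "position": TCP position; "ee_rot": TCP orientation; "contact_force": force on the tool from outside, world axes, zero at the start; "ft_torque": the same for the moment, N m; "width": opening from 0.0 (shut) to 1.0 (fully open); "gripper_force": force on a finger pad.
Only numpy, scipy, OpenCV 4.12 (cv2) and the standard library are available. Lean on these libraries where they do the work, as an engineer would, in place of code of your own. Each camera call takes 0.05 s, during which the arm holds its last target. There are 200 camera calls.

### The job

Make up two seasoning caddies from the stock standing on the worktop: put the wooden pepper mill and one salt shaker in the two-bay caddy (for the dining table), and the other salt shaker in the middle bay of the three-bay caddy (for the stove) with a spice jar in the bay on each side of it. One thing to a bay, each standing upright flat on the bay's floor; leave the short tin standing where it is.

Things in the scene. Friction and masses are not known exactly. Their poses are not given: they have to be found in the camera images.
- salt_a_center (a point): one of two like salt shakers (either serves for either caddy): round clear shaker, 44 mm in diameter to a height of about 66 mm, with a pierced grey dome cap 34 mm in diameter above; 90 mm high, 0.1 kg, stands on the worktop. Point: its centre, 45 mm above its underside; z up. 
- salt_b_center (a point): one of two like salt shakers (either serves for either caddy): round clear shaker, 44 mm in diameter to a height of about 66 mm, with a pierced grey dome cap 34 mm in diameter above; 90 mm high, 0.1 kg, stands on the worktop. Point: its centre, 45 mm above its underside; z up. 
- spice_a_center (a point): one of two like-shaped spice jars (both go to the same caddy): round glass jar with label and black cap, straight, 41 mm in diameter, 105 mm high, 0.11 kg, stands on the worktop. Point: its centre, 52 mm above its underside; z up.
- spice_b_center (a point): one of two like-shaped spice jars (both go to the same caddy): round glass jar with label and black cap, straight, 41 mm in diameter, 105 mm high, 0.11 kg, stands on the worktop. Point: its centre, 52 mm above its underside; z up.
- pepper_mill_center (a point): tall turned wooden pepper mill, 170 mm high, 0.18 kg, stands on the worktop: body 58 mm in diameter at its foot reaching to 122 mm, round head 49 mm in diameter from 123 to 159 mm above the underside (widest about 140 mm up, a good place to grip), small metal knob 12 mm in diameter on top. The head does not turn. Point: its centre, 85 mm above its underside; z up.
- tin_center (a point): short food tin, 75 mm in diameter, 58 mm high, among the stock; belongs to no kit and stays. Point: its centre, 29 mm above the worktop; z up.
- caddy_two: low light-wood caddy with two square bays in a row; it is fixed to the worktop for the job. 167 x 86 mm outside plus small wire pulls of 13 mm on its ends; bays 76 x 76 mm inside, the wall between them 5 mm thick, floor 6 mm above the worktop, all rims 26 mm above the worktop. Origin: centre of its underside, on the worktop; x across the row, y along the row, z up. Bay centres at x = 0, y = -0.0405 and +0.0405 m.
- caddy_three: low light-wood caddy with three square bays in a row; it is fixed to the worktop for the job. 248 x 86 mm outside plus small wire pulls of 13 mm on its ends; bays 76 x 76 mm inside, the walls between them 5 mm thick, floor 6 mm above the worktop, all rims 26 mm above the worktop. Origin: centre of its underside, on the worktop; x across the row, y along the row, z up. Bay centres at x = 0, y = -0.081, 0 and +0.081 m.
There are look-alikes about, which are no part of the job. What is meant by the part that bears pepper_mill_center is not orange, and is the larger of those in its own colour. What is shaped like the part that bears spice_a_center but green is not meant.

How it is judged:
At the end, for the whole second after the job is handed in: Two-bay caddy: pepper mill and a salt shaker. Three-bay caddy: other salt shaker in the middle, spice jars at the ends. Each on the bay floor (5 mm), upright (0.15 rad), within 22 mm of the bay's centre along each caddy axis, at rest; tin within 20 mm of its start (((x of spice_a_center in the frame of caddy_three between -0.022 and 0.022 m and y of spice_a_center in the frame of caddy_three between 0.059 and 0.103 m and z of spice_a_center in the frame of caddy_three between 0.0535 and 0.0645 m and angle between each of spice_a_center, spice_b_center's own z axis and vertical below 0.15 rad and x of spice_b_center in the frame of caddy_three between -0.022 and 0.022 m and y of spice_b_center in the frame of caddy_three between -0.103 and -0.059 m and z of spice_b_center in the frame of caddy_three between 0.0535 and 0.0645 m) or (x of spice_a_center in the frame of caddy_three between -0.022 and 0.022 m and y of spice_a_center in the frame of caddy_three between -0.103 and -0.059 m and z of spice_a_center in the frame of caddy_three between 0.0535 and 0.0645 m and angle between each of spice_a_center, spice_b_center's own z axis and vertical below 0.15 rad and x of spice_b_center in the frame of caddy_three between -0.022 and 0.022 m and y of spice_b_center in the frame of caddy_three between 0.059 and 0.103 m and z of spice_b_center in the frame of caddy_three between 0.0535 and 0.0645 m)) and ((x of salt_a_center in the frame of caddy_three between -0.022 and 0.022 m and y of salt_a_center in the frame of caddy_three between -0.022 and 0.022 m and z of salt_a_center in the frame of caddy_three between 0.046 and 0.057 m and angle between each of salt_a_center, salt_b_center, pepper_mill_center's own z axis and vertical below 0.15 rad and x of salt_b_center in the frame of caddy_two between -0.022 and 0.022 m and y of salt_b_center in the frame of caddy_two between 0.0185 and 0.0625 m and z of salt_b_center in the frame of caddy_two between 0.046 and 0.057 m and x of pepper_mill_center in the frame of caddy_two between -0.022 and 0.022 m and y of pepper_mill_center in the frame of caddy_two between -0.0625 and -0.0185 m and z of pepper_mill_center in the frame of caddy_two between 0.086 and 0.097 m) or (x of salt_a_center in the frame of caddy_three between -0.022 and 0.022 m and y of salt_a_center in the frame of caddy_three between -0.022 and 0.022 m and z of salt_a_center in the frame of caddy_three between 0.046 and 0.057 m and angle between each of salt_a_center, salt_b_center, pepper_mill_center's own z axis and vertical below 0.15 rad and x of salt_b_center in the frame of caddy_two between -0.022 and 0.022 m and y of salt_b_center in the frame of caddy_two between -0.0625 and -0.0185 m and z of salt_b_center in the frame of caddy_two between 0.046 and 0.057 m and x of pepper_mill_center in the frame of caddy_two between -0.022 and 0.022 m and y of pepper_mill_center in the frame of caddy_two between 0.0185 and 0.0625 m and z of pepper_mill_center in the frame of caddy_two between 0.086 and 0.097 m) or (x of salt_b_center in the frame of caddy_three between -0.022 and 0.022 m and y of salt_b_center in the frame of caddy_three between -0.022 and 0.022 m and z of salt_b_center in the frame of caddy_three between 0.046 and 0.057 m and angle between each of salt_b_center, salt_a_center, pepper_mill_center's own z axis and vertical below 0.15 rad and x of salt_a_center in the frame of caddy_two between -0.022 and 0.022 m and y of salt_a_center in the frame of caddy_two between 0.0185 and 0.0625 m and z of salt_a_center in the frame of caddy_two between 0.046 and 0.057 m and x of pepper_mill_center in the frame of caddy_two between -0.022 and 0.022 m and y of pepper_mill_center in the frame of caddy_two between -0.0625 and -0.0185 m and z of pepper_mill_center in the frame of caddy_two between 0.086 and 0.097 m) or (x of salt_b_center in the frame of caddy_three between -0.022 and 0.022 m and y of salt_b_center in the frame of caddy_three between -0.022 and 0.022 m and z of salt_b_center in the frame of caddy_three between 0.046 and 0.057 m and angle between each of salt_b_center, salt_a_center, pepper_mill_center's own z axis and vertical below 0.15 rad and x of salt_a_center in the frame of caddy_two between -0.022 and 0.022 m and y of salt_a_center in the frame of caddy_two between -0.0625 and -0.0185 m and z of salt_a_center in the frame of caddy_two between 0.046 and 0.057 m and x of pepper_mill_center in the frame of caddy_two between -0.022 and 0.022 m and y of pepper_mill_center in the frame of caddy_two between 0.0185 and 0.0625 m and z of pepper_mill_center in the frame of caddy_two between 0.086 and 0.097 m)) and distance of tin_center from where it was at the start of the episode below 0.02 m and linear speed of each of salt_a, salt_b, spice_a, spice_b, pepper_mill below 0.02 m/s); the robot touches nothing.
It fails at once if the short tin is pushed or carried away from its place (distance of tin_center from where it was at the start of the episode above 0.03 m).
It also fails if it takes over 144 s, if anything falls off the work surface, if the arm or the gripper's body presses on something with over 40 N, if the wrist force passes 120 N, or if a joint passes its speed limit or range.

## Working session

There is one attempt and no reset: what is moved stays moved. The work goes in short steps, Python scripts to look and compute and a tool call to move; the robot and the scene stay as the last step left them, time stands still between calls to the robot, and variables do not carry over. Pictures are saved under pics/ and viewed, at most 14 in all, crops included, and the job is handed in when it is done.

Besides the shell and the picture viewer there is one more tool, called after "Call:" as name(argument=value, ...) on one line, values as JSON. apply_moves: Moves the arm, as the interface text tells. Its arguments: {"type":"object","properties":{"deltas":{"type":"array","items":{"type":"array","items":{"type":"number"}}},"newtons":{"type":"number"}},"required":["deltas"]}

```bash
mkdir -p pics; ls; cat > look.py <<'E'
from workcell import *
import cv2, numpy as np, sys, pickle
tag=sys.argv[1]
for n in ("top","side"):
    p=read_camera(n); cv2.imwrite(f"pics/{tag}_{n}.png",p["img"][:,:,::-1])
    print(n,np.round(p["xyz"],3),np.round(p["attitude"],4),np.round(p["mtx"],1).tolist())
    for t in ["salt_a_center","spice_a_center","pepper_mill_center","tin_center","caddy_two","caddy_three"]:
        print(t,[(np.round(d["centre"]).tolist(),round(d["score"],2)) for d in search_frame(p,t)])
s=observe(); print({k:np.round(s[k],3).tolist() for k in ("time_s","position","ee_rot","width")})
E
python3 look.py a
```

```text
pics
top [0.475 0.039 1.028] [-0.0337  0.7163 -0.6963  0.0298] [[442.5, 0.0, 282.4], [0.0, 442.5, 218.6], [0.0, 0.0, 1.0]]
salt_a_center [([282.0, 278.0], 0.68), ([236.0, 206.0], 0.37)]
spice_a_center [([212.0, 282.0], 0.87), ([243.0, 315.0], 0.75)]
pepper_mill_center [([235.0, 202.0], 0.98), ([302.0, 142.0], 0.6)]
tin_center [([294.0, 207.0], 0.92)]
caddy_two [([422.0, 209.0], 0.92)]
caddy_three [([404.0, 278.0], 0.62)]
side [0.084 0.217 0.985] [ 0.1343 -0.5454  0.8017 -0.2043] [[478.3, 0.0, 269.1], [0.0, 478.3, 212.3], [0.0, 0.0, 1.0]]
salt_a_center [([286.0, 268.0], 0.62)]
spice_a_center [([254.0, 309.0], 0.92), ([222.0, 291.0], 0.59)]
pepper_mill_center [([211.0, 213.0], 0.94), ([247.0, 142.0], 0.8), ([202.0, 173.0], 0.73)]
tin_center [([270.0, 202.0], 0.65)]
caddy_two [([378.0, 164.0], 0.9)]
caddy_three [([391.0, 226.0], 0.79)]
{'time_s': 0.7, 'position': [0.231, 0.634, 0.248], 'ee_rot': [0.0, 0.174, 0.985, 0.0], 'width': 1.001}
```

```bash
python3 -c "
import cv2
for n in ('top','side'):
    i=cv2.imread(f'pics/a_{n}.png'); cv2.imwrite(f'pics/a_{n}2.png',cv2.resize(i[100:400,150:550],(800,600),interpolation=cv2.INTER_CUBIC))"
```

```text
(no output)
```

View pics/a_top2.png

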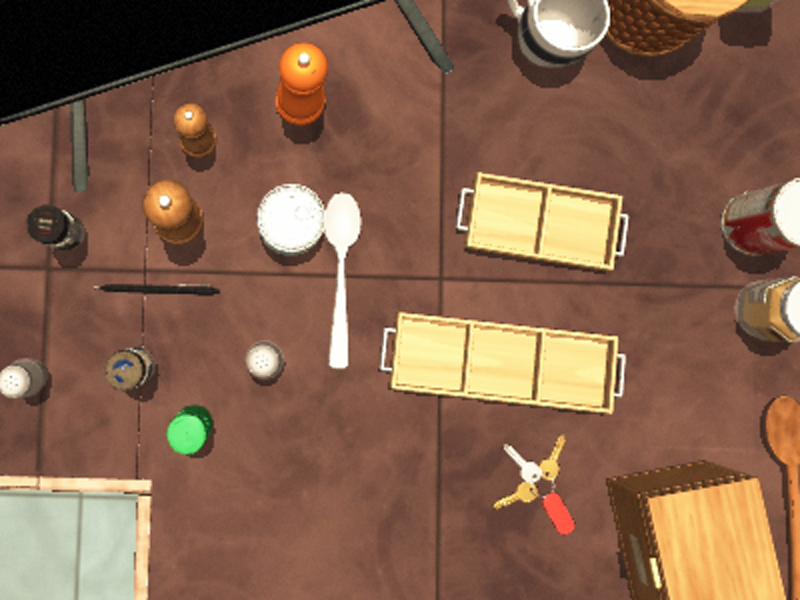

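View pics/a_side2.png

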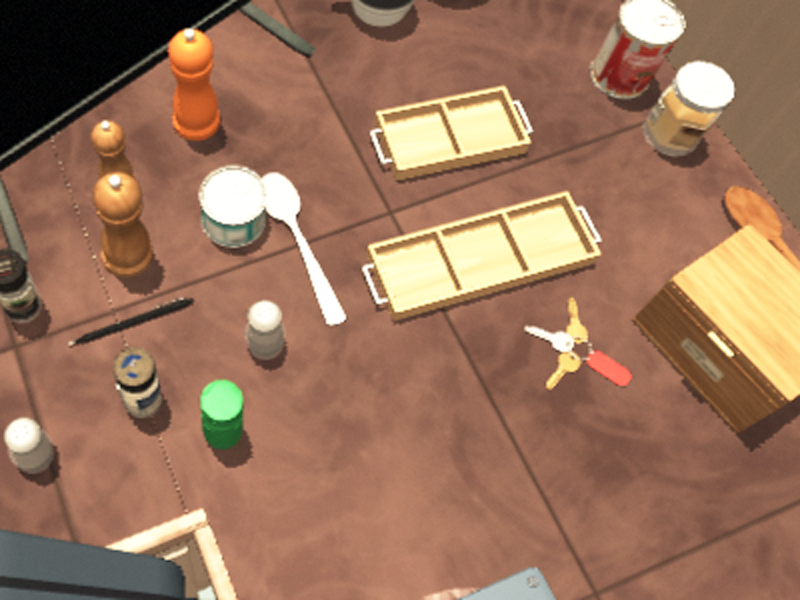

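View pics/a_top.png

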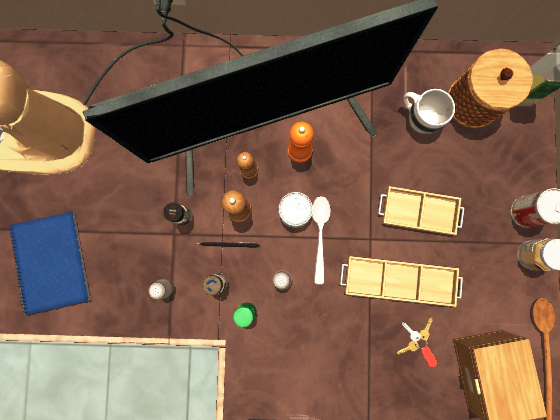

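The top view (crop ×2, offset 150,100) shows the brown large mill with its knob at about (232,200) full-frame. The spice jars are at (174,212) and (213,285), the salts at (157,290) and (282,280), and the tin at (295,207). The caddies are on the right, and the orange mill, small mill and green jar are look-alikes. A monitor stands behind the mill.

```bash
cat > geo.py <<'E'
from workcell import *
import numpy as np
from scipy.spatial.transform import Rotation as R
def ray(p,uv):
    w,x,y,z=p["attitude"]; 
    d=R.from_quat([x,y,z,w]).apply(np.linalg.inv(p["mtx"])@[uv[0],uv[1],1]); return np.array(p["xyz"]),d
def atz(p,uv,z):
    o,d=ray(p,uv); return (o+d*(z-o[2])/d[2])[:2]
E
cat > m.py <<'E'
from geo import *
T=read_camera("top");S=read_camera("side")
f=lambda a:(150+a[0]/2,100+a[1]/2)
for n,t,s,z in [("mill",(165,201),(115,181),.17),("sp1",(48,225),(8,262),.105),("sp2",(126,371),(134,368),.105),("saA",(15,381),(22,432),.085),("saB",(264,360),(265,315),.085),("tin",(291,215),(233,192),.058),("orange",(305,60),(188,35),.2),("smallmill",(189,115),(109,124),.12),("green",(187,432),(222,398),.105)]:
    print(n,atz(T,f(t),z).round(4),atz(S,f(s),z).round(4))
for n,t,s in [("two",[(478,173),(622,197),(613,271),(467,247)],[(376,107),(503,88),(529,150),(397,178)]),("three",[(399,313),(619,337),(612,413),(391,388)],[(369,246),(570,194),(600,258),(395,319)])]:
  for p,c in((T,t),(S,s)):
    P=np.array([atz(p,f(k),.026) for k in c]); a=(P[1]+P[2]-P[0]-P[3])/2; b=(P[2]+P[3]-P[0]-P[1])/2
    print(n,P.mean(0).round(4),np.linalg.norm(a).round(3),np.linalg.norm(b).round(3),"ang",np.arctan2(a[1],a[0]).round(4),np.arctan2(b[1],b[0]).round(4))
for n,t in [("monfoot L",(80,190)),("monfootR",(447,70))]: print(n,atz(T,f(t),0.01))
for c in [(88,112),(150,161),(390,84),(437,8)]:print("mon",[atz(T,c,z).round(3).tolist() for z in (.05,.3,.5)])
E
python3 m.py
```

```text
mill [0.5845 0.1432] [0.5803 0.1451]
sp1 [0.5641 0.2728] [0.5679 0.2712]
sp2 [0.4148 0.1845] [0.4128 0.188 ]
saA [0.3997 0.3044] [0.3985 0.3075]
saB [0.4292 0.0424] [0.4252 0.0452]
tin [0.5872 0.0172] [0.5865 0.0166]
orange [0.7202 0.0109] [0.7031 0.0215]
smallmill [0.682  0.1277] [0.6818 0.1242]
green [0.3546 0.1192] [0.3537 0.1197]
two [ 0.5912 -0.2721] 0.166 0.086 ang -1.7087 3.0089
two [ 0.5881 -0.2673] 0.164 0.098 ang -1.7361 2.9532
three [ 0.4312 -0.2276] 0.248 0.085 ang -1.6522 3.0462
three [ 0.4265 -0.2247] 0.248 0.088 ang -1.6555 3.0065
monfoot L [0.61513854 0.26180879]
monfootR [ 0.76910316 -0.16238424]
mon [[0.793, 0.494], [0.712, 0.378], [0.647, 0.284]]
mon [[0.684, 0.347], [0.631, 0.268], [0.588, 0.205]]
mon [[0.877, -0.191], [0.774, -0.132], [0.692, -0.085]]
mon [[1.062, -0.298], [0.912, -0.212], [0.791, -0.143]]
```

View pics/a_side.png

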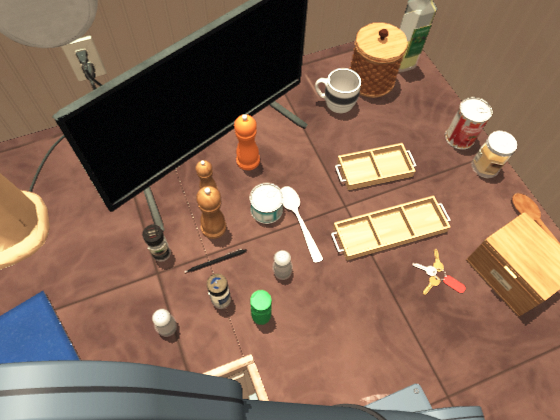

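```bash
python3 - <<'E'
from geo import *
T=read_camera("top");S=read_camera("side")
for a,b in [((150,161),(113,198)),((390,84),(310,78))]:
    o,d=ray(T,a);p,e=ray(S,b)
    s=np.linalg.lstsq(np.c_[d,-e],p-o,rcond=None)[0]; print((o+d*s[0]).round(3),(p+e*s[1]).round(3))
E
```

```text
[0.672 0.328 0.108] [0.673 0.331 0.109]
[ 0.862 -0.182  0.087] [ 0.85  -0.205  0.088]
```

Call:
apply_moves(deltas=[[0, 0, 0, 0, 0, 0, 0.122], [0, 0, 0, 0, 0, 0, 0.122], [0, 0, 0, 0, 0, 0, 0.122], [0, 0, 0, 0, 0, 0, 0.122], [0, 0, 0, 0, 0, 0, 0.122], [0, 0, 0, 0, 0, 0, 0.122], [0, 0, 0, 0, 0, 0, 0.122], [0, 0, 0, 0, 0, 0, 0.122], [0, 0, 0, 0, 0, 0, 0.122], [0, 0, 0, 0, 0, 0, 0.122]], newtons=30)

```text
time_s: 1.73
position: [0.2305, 0.6344, 0.2483]
ee_rot: [-0.0, 0.708, 0.706, 0.0]
contact_force: [-0.4, 0.0, -0.1]
width: 1.0
gripper_force: 0.0
```

Call:
apply_moves(deltas=[[0, -3.28, 1.69, 0, 0, 0, 0], [0, -3.28, 1.69, 0, 0, 0, 0], [0, -3.28, 1.69, 0, 0, 0, 0], [0, -3.28, 1.69, 0, 0, 0, 0], [0, -3.28, 1.69, 0, 0, 0, 0], [0, -3.28, 1.69, 0, 0, 0, 0], [0, -3.28, 1.69, 0, 0, 0, 0], [0, -3.28, 1.69, 0, 0, 0, 0], [0, -3.28, 1.69, 0, 0, 0, 0], [0, -3.28, 1.69, 0, 0, 0, 0]])

```text
time_s: 2.57
position: [0.4009, 0.3051, 0.2486]
ee_rot: [-0.0, 0.706, 0.708, 0.0]
contact_force: [0.6, -0.1, -0.3]
width: 0.999
gripper_force: 0.0
```

Call:
apply_moves(deltas=[[0, 0, 0, 0, 0, 0, 0], [0, 0, 0, 3, 0, 0, 0], [0, 0, 0, 3, 0, 0, 0], [0, 0, 0, 3, 0, 0, 0], [0, 0, 0, 2.5, 0, 0, 0], [0, 0, 0, 0, 0, 0, 0]])

```text
time_s: 3.07
position: [0.3983, 0.3056, 0.1297]
ee_rot: [-0.0, 0.706, 0.708, -0.003]
contact_force: [-0.9, -1.2, -0.6]
width: 0.999
gripper_force: 0.0
```

```bash
python3 - <<'E'
from geo import *
import cv2
p=read_camera("top");cv2.imwrite("pics/b.png",cv2.resize(p["img"][190:370,80:320,::-1],(720,540)))
E
```

```text
(no output)
```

View pics/b.png

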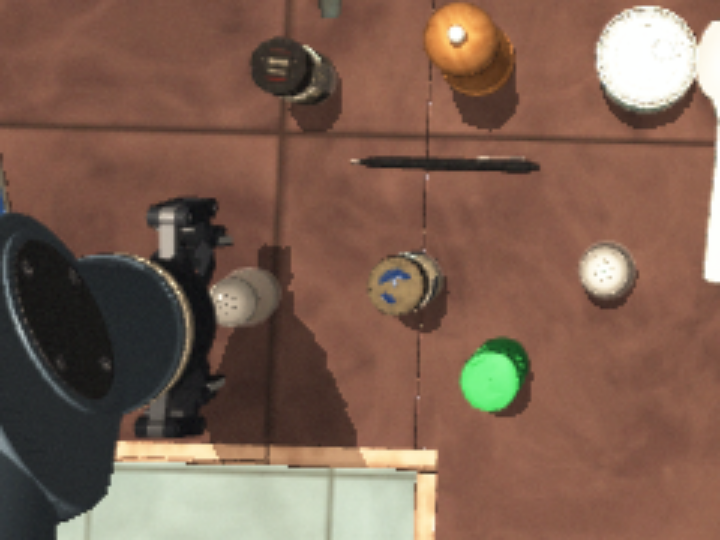

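The fingers straddle the salt shaker evenly (crop rows 215–385, cap at row 302), so I'm going down.

Call:
apply_moves(deltas=[[0, 0, 0, 2.5, 0, 0, 0], [0, 0, 0, 2.5, 0, 0, 0], [0, 0, 0, 2, 0, 0, 0], [0, 0, 0, 1.1, 0, 0, 0], [0, 0, 0, 0, 0, 0, 0], [1, 0, 0, 0, 0, 0, 0], [1, 0, 0, 0, 0, 0, 0], [1, 0, 0, 0, 0, 0, 0], [1, 0, 0, 0, 0, 0, 0], [1, 0, 0, 0, 0, 0, 0]], newtons=30)

```text
time_s: 3.95
position: [0.4008, 0.3073, 0.0536]
ee_rot: [-0.0, 0.706, 0.708, 0.001]
contact_force: [-1.5, -0.5, 10.8]
width: 0.445
gripper_force: 29.3
```

Call:
apply_moves(deltas=[[1, 0, 0, 0, 0, 0, 0], [1, 0, 0, 0, 0, 0, 0], [1, 0, 0, 0, 0, 0, 0]])

```text
time_s: 4.2
position: [0.4008, 0.3072, 0.0536]
ee_rot: [-0.0, 0.706, 0.708, 0.001]
contact_force: [-1.7, -0.4, 10.6]
width: 0.445
gripper_force: 29.3
```

Call:
apply_moves(deltas=[[1, 0, 0, -1, 0, 0, 0], [1, 0, 0, -1, 0, 0, 0], [1, 0, 0, -2, 0, 0, 0], [1, 0, 0, -3, 0, 0, 0], [1, 0, 0, 0, 0, 0, 0]])

```text
time_s: 4.62
position: [0.4023, 0.3077, 0.1273]
ee_rot: [0.0, 0.707, 0.708, 0.003]
contact_force: [1.5, 1.1, -0.9]
width: 0.444
gripper_force: 30.0
```

```bash
python3 - <<'E'
from geo import *
import cv2
a=[cv2.resize(read_camera(n)["img"][r:r+140,c:c+140,::-1],(400,400)) for n,r,c in(("top",230,80),("side",230,80))]
cv2.imwrite("pics/c.png",cv2.hconcat(a))
E
```

```text
(no output)
```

View pics/c.png

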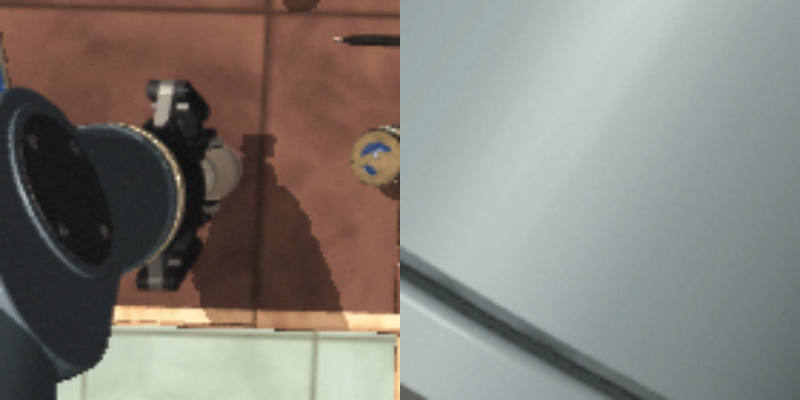

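Call:
apply_moves(deltas=[[1, 0, 0, -3.1, 0, 0, 0], [1, 0, 0, -3.1, 0, 0, 0], [1, -3.47, 1.1, -3.1, 0, 0, 0], [1, -3.47, 1.1, 0, 0, 0, 0], [1, -3.47, 1.1, 0, 0, 0, 0], [1, -3.47, 1.1, 0, 0, 0, 0], [1, -3.47, 1.1, 0, 0, 0, 0], [1, -3.47, 1.1, 0, 0, 0, 0], [1, -3.47, 1.1, 0, 0, 0, 0], [1, -3.47, 1.1, 0, 0, 0, 0]])

```text
time_s: 5.55
position: [0.4872, 0.032, 0.2109]
ee_rot: [-0.0, 0.706, 0.708, -0.0]
contact_force: [1.5, 0.9, -1.1]
width: 0.442
gripper_force: 30.3
```

Call:
apply_moves(deltas=[[1, -3.21, -0.75, 0, 0, 0, 0], [1, -3.21, -0.75, 0, 0, 0, 0], [1, -3.21, -0.75, 0, 0, 0, 0], [1, -3.21, -0.75, 0, 0, 0, 0], [1, -3.21, -0.75, 0, 0, 0, 0], [1, -3.21, -0.75, 0, 0, 0, 0], [1, -3.21, -0.75, 0, 0, 0, 0], [1, -3.21, -0.75, 0, 0, 0, 0], [1, 0, 0, 0, 0, 0, 0]])

```text
time_s: 6.3
position: [0.4253, -0.2296, 0.2114]
ee_rot: [0.001, 0.709, 0.705, -0.001]
contact_force: [0.2, -0.4, -0.5]
width: 0.445
gripper_force: 30.3
```

Call:
apply_moves(deltas=[[1, 0.3, 0.45, 3, 0, 0, 0], [1, 0, 0, 3, 0, 0, 0], [1, 0, 0, 3, 0, 0, 0], [1, 0, 0, 2.5, 0, 0, 0], [1, 0, 0, 1.5, 0, 0, 0], [1, 0, 0, 1, 0, 0, 0], [1, 0, 0, 0, 0, 0, 0]])

```text
time_s: 6.88
position: [0.431, -0.2193, 0.0691]
ee_rot: [-0.002, 0.706, 0.708, -0.001]
contact_force: [-0.6, -0.1, -0.1]
width: 0.445
gripper_force: 30.3
```

```bash
python3 - <<'E'
from geo import *
import cv2
a=[cv2.resize(read_camera(n)["img"][r:r+140,c:c+140,::-1],(400,400)) for n,r,c in(("top",210,330),("side",150,320))]
cv2.imwrite("pics/d.png",cv2.hconcat(a))
E
```

```text
(no output)
```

View pics/d.png

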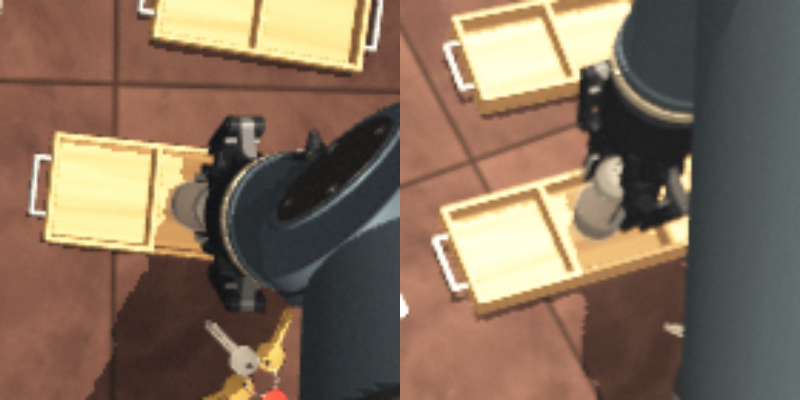

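The salt shaker is upright over the middle bay and about 7 mm off in y, so I'll correct that while lowering.

Call:
apply_moves(deltas=[[1, -0.4, 0, 0.3, 0, 0, 0], [1, -0.3, 0, 0.3, 0, 0, 0], [1, 0, 0, 0.3, 0, 0, 0], [1, 0, 0, 0.1, 0, 0, 0], [1, 0, 0, 0, 0, 0, 0]])

```text
time_s: 7.4
position: [0.4324, -0.2272, 0.0612]
ee_rot: [-0.0, 0.706, 0.708, 0.0]
contact_force: [-0.1, 0.6, -0.8]
width: 0.445
gripper_force: 30.3
```

Call:
apply_moves(deltas=[[1, 0, 0, 0.2, 0, 0, 0], [1, 0, 0, 0.1, 0, 0, 0], [0.4, 0, 0, 0, 0, 0, 0], [0, 0, 0, 0, 0, 0, 0], [0, 0, 0, 0, 0, 0, 0], [0, 0, 0, 0, 0, 0, 0], [0, 0, 0, -1, 0, 0, 0], [0, 0, 0, -3, 0, 0, 0], [0, 0, 0, -4, 0, 0, 0], [0, 0, 0, -4, 0, 0, 0]])

```text
time_s: 8.23
position: [0.4315, -0.227, 0.1798]
ee_rot: [-0.001, 0.707, 0.708, -0.001]
contact_force: [1.6, 0.2, 0.0]
width: 1.0
gripper_force: 0.0
```

Call:
apply_moves(deltas=[[0, 3.2, 0.8, -1, 0, 0, 0], [0, 3.2, 0.8, -1, 0, 0, 0], [0, 3.2, 0.8, -1, 0, 0, 0], [0, 3.2, 0.8, 0, 0, 0, 0], [0, 3.2, 0.8, 0, 0, 0, 0], [0, 3.2, 0.8, 0, 0, 0, 0], [0, 3.2, 0.8, 0, 0, 0, 0], [0, 0, 0, 0, 0, 0, 0]])

```text
time_s: 8.9
position: [0.4893, 0.0039, 0.2086]
ee_rot: [-0.001, 0.703, 0.711, 0.001]
contact_force: [0.5, 0.1, -0.4]
width: 1.0
gripper_force: 0.0
```

Call:
apply_moves(deltas=[[0, 3.15, -1.25, 0, 0, 0, 0], [0, 3.15, -1.25, 0, 0, 0, 0], [0, 3.15, -1.25, 0, 0, 0, 0], [0, 3.15, -1.25, 0, 0, 0, 0], [0, 3.15, -1.25, 0, 0, 0, 0], [0, 3.15, -1.25, 0, 0, 0, 0], [0, 0, 0, 0, 0, 0, 0]])

```text
time_s: 9.48
position: [0.41, 0.1917, 0.2085]
ee_rot: [-0.001, 0.703, 0.711, 0.0]
contact_force: [-0.5, -0.5, 0.2]
width: 0.998
gripper_force: 0.0
```

```bash
python3 - <<'E'
from geo import *
T=read_camera("top")
for t,z in [("salt_a_center",.08),("spice_a_center",.1)]:
    print(t,[(np.round(d["centre"]).tolist(),round(d["score"],2),atz(T,d["centre"],z).round(3).tolist()) for d in search_frame(T,t)])
print(observe()["position"])
E
```

```text
salt_a_center [([282.0, 279.0], 0.6, [0.431, 0.043])]
spice_a_center [([214.0, 281.0], 0.77, [0.424, 0.184]), ([422.0, 209.0], 0.72, [0.587, -0.249]), ([245.0, 313.0], 0.64, [0.36, 0.117])]
[0.41262748 0.18542356 0.20869563]
```

Call:
apply_moves(deltas=[[0, 0, 0.1, 3, 0, 0, 0], [0, 0, 0, 3, 0, 0, 0], [0, 0, 0, 3, 0, 0, 0], [0, 0, 0, 3, 0, 0, 0], [0, 0, 0, 2.3, 0, 0, 0], [0, 0, 0, 0, 0, 0, 0], [1, 0, 0, 0, 0, 0, 0], [1, 0, 0, 0, 0, 0, 0], [1, 0, 0, 0, 0, 0, 0], [1, 0, 0, 0, 0, 0, 0]])

```text
time_s: 10.47
position: [0.4147, 0.186, 0.0667]
ee_rot: [0.0, 0.706, 0.708, 0.001]
contact_force: [-0.3, -0.9, 7.5]
width: 0.468
gripper_force: 30.8
```

Call:
apply_moves(deltas=[[1, 0, 0, 0, 0, 0, 0], [1, 0, 0, 0, 0, 0, 0], [1, 0, 0, 0, 0, 0, 0], [1, 0, 0, 0, 0, 0, 0]])

```text
time_s: 10.8
position: [0.4147, 0.1861, 0.0667]
ee_rot: [0.0, 0.706, 0.708, 0.001]
contact_force: [0.2, -0.9, 8.8]
width: 0.469
gripper_force: 30.7
```

Call:
apply_moves(deltas=[[1, 0, 0, -2, 0, 0, 0], [1, 0, 0, -3.2, 0, 0, 0], [1, 0, 0, -3.2, 0, 0, 0], [1, 0, 0, -3.2, 0, 0, 0], [1, 0, 0, -3.2, 0, 0, 0], [1, -3.5, 1.5, 0, 0, 0, 0], [1, -3.5, 1.5, 0, 0, 0, 0], [1, -3.5, 1.5, 0, 0, 0, 0], [1, -3.5, 1.5, 0, 0, 0, 0], [1, -3.5, 1.5, 0, 0, 0, 0]])

```text
time_s: 11.63
position: [0.4893, 0.0095, 0.2144]
ee_rot: [0.0, 0.706, 0.708, 0.001]
contact_force: [0.3, 0.8, -0.2]
width: 0.47
gripper_force: 30.7
```

Call:
apply_moves(deltas=[[1, -3.12, -1.06, 0, 0, 0, 0], [1, -3.12, -1.06, 0, 0, 0, 0], [1, -3.12, -1.06, 0, 0, 0, 0], [1, -3.12, -1.06, 0, 0, 0, 0], [1, -3.12, -1.06, 0, 0, 0, 0], [1, 0, 0, 0, 0, 0, 0], [1, 0, 0, 0, 0, 0, 0]])

```text
time_s: 12.22
position: [0.4356, -0.1468, 0.2142]
ee_rot: [0.0, 0.708, 0.706, 0.0]
contact_force: [-0.3, 1.0, -0.8]
width: 0.47
gripper_force: 30.6
```

Call:
apply_moves(deltas=[[1, 0, 0.1, 3, 0, 0, 0], [1, 0, 0, 3, 0, 0, 0], [1, 0, 0, 3, 0, 0, 0], [1, 0, 0, 2.5, 0, 0, 0], [1, 0, 0, 1.5, 0, 0, 0], [1, 0, 0, 0.4, 0, 0, 0], [1, 0, 0, 0, 0, 0, 0], [1, 0, 0, 0, 0, 0, 0]])

```text
time_s: 12.88
position: [0.438, -0.1447, 0.08]
ee_rot: [0.0, 0.706, 0.708, 0.0]
contact_force: [0.0, -0.3, -0.4]
width: 0.471
gripper_force: 30.7
```

Call:
apply_moves(deltas=[[1, 0, 0, 0.3, 0, 0, 0], [1, 0, 0, 0.2, 0, 0, 0], [1, 0, 0, 0.2, 0, 0, 0], [1, 0, 0, 0, 0, 0, 0], [0.4, 0, 0, 0, 0, 0, 0], [0, 0, 0, 0, 0, 0, 0], [0, 0, 0, 0, 0, 0, 0], [0, 0, 0, 0, 0, 0, 0], [0, 0, 0, -2, 0, 0, 0], [0, 0, 0, -4, 0, 0, 0]])

```text
time_s: 13.72
position: [0.4353, -0.1446, 0.1302]
ee_rot: [-0.003, 0.706, 0.708, -0.002]
contact_force: [1.2, -0.2, 0.2]
width: 0.998
gripper_force: 0.0
```

Call:
apply_moves(deltas=[[0, 0, 0, -4, 0, 0, 0], [0, 0, 0, -4, 0, 0, 0], [0, 3.2, 1.2, -1, 0, 0, 0], [0, 3.2, 1.2, -1, 0, 0, 0], [0, 3.2, 1.2, -1, 0, 0, 0], [0, 3.2, 1.2, 0, 0, 0, 0], [0, 3.2, 1.2, 0, 0, 0, 0], [0, 0, 0, 0, 0, 0, 0]])

```text
time_s: 14.38
position: [0.4989, 0.0223, 0.242]
ee_rot: [-0.001, 0.703, 0.711, 0.001]
contact_force: [-0.3, -0.2, -0.1]
width: 0.998
gripper_force: 0.0
```

Call:
apply_moves(deltas=[[0, 3.57, 0.96, 0, 0, 0, 0], [0, 3.57, 0.96, 0, 0, 0, 0], [0, 3.57, 0.96, 0, 0, 0, 0], [0, 3.57, 0.96, 0, 0, 0, 0], [0, 3.57, 0.96, 0, 0, 0, 0], [0, 3.57, 0.96, 0, 0, 0, 0], [0, 3.57, 0.96, 0, 0, 0, 0], [0, 0, 0, 0, 0, 0, 0], [0, 0, 0, 0, 0, 0, 0]])

```text
time_s: 15.13
position: [0.5632, 0.2672, 0.2412]
ee_rot: [-0.0, 0.705, 0.709, -0.001]
contact_force: [0.1, -1.0, -0.2]
width: 0.999
gripper_force: 0.0
```

```bash
python3 - <<'E'
from geo import *
import cv2
a=[cv2.resize(read_camera(n)["img"][r:r+140,c:c+180,::-1],(400,311)) for n,r,c in(("top",140,110),("top",190,320))]
cv2.imwrite("pics/e.png",cv2.hconcat(a))
E
```

```text
(no output)
```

View pics/e.png

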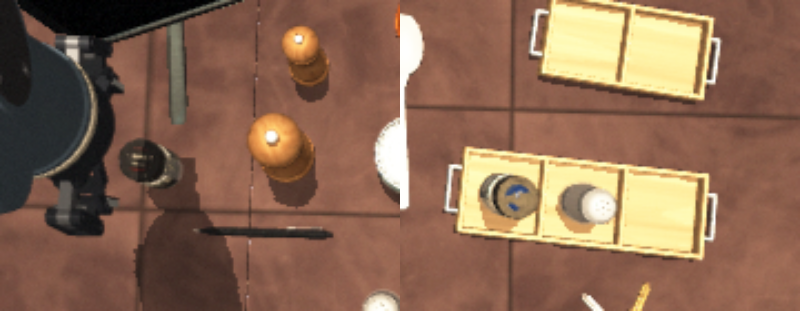

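Salt and spice 2 stand well in their bays, and the gripper is beside and above the black-capped jar, so I'm lowering.

Call:
apply_moves(deltas=[[0, 0.4, 0.3, 3, 0, 0, 0], [0, 0, 0, 3, 0, 0, 0], [0, 0, 0, 3, 0, 0, 0], [0, 0, 0, 3, 0, 0, 0], [0, 0, 0, 3, 0, 0, 0], [0, 0, 0, 2.4, 0, 0, 0], [0, 0, 0, 0, 0, 0, 0], [0, 0, 0, 0, 0, 0, 0]])

```text
time_s: 15.9
position: [0.5664, 0.267, 0.0682]
ee_rot: [-0.0, 0.707, 0.707, -0.001]
contact_force: [-0.1, 0.1, 0.5]
width: 1.003
gripper_force: 0.0
```

Call:
apply_moves(deltas=[[1, 0, 0, 0, 0, 0, 0], [1, 0, 0, 0, 0, 0, 0], [1, 0, 0, 0, 0, 0, 0], [1, 0, 0, 0, 0, 0, 0], [1, 0, 0, 0, 0, 0, 0], [1, 0, 0, 0, 0, 0, 0], [1, 0, 0, 0, 0, 0, 0]])

```text
time_s: 16.48
position: [0.5672, 0.2693, 0.0698]
ee_rot: [0.0, 0.706, 0.708, 0.001]
contact_force: [-1.9, -1.2, 7.3]
width: 0.473
gripper_force: 29.5
```

Call:
apply_moves(deltas=[[1, 0, 0, -2, 0, 0, 0], [1, 0, 0, -3.5, 0, 0, 0], [1, 0, 0, -4, 0, 0, 0], [1, 0, 0, -4, 0, 0, 0], [1, 0, 0, -4, 0, 0, 0], [1, -3, -1.9, 0, 0, 0, 0], [1, -3, -1.9, 0, 0, 0, 0], [1, -3, -1.9, 0, 0, 0, 0], [1, -3, -1.9, 0, 0, 0, 0]])

```text
time_s: 17.23
position: [0.4898, 0.1476, 0.2439]
ee_rot: [0.0, 0.706, 0.708, 0.0]
contact_force: [0.5, -0.3, -0.8]
width: 0.473
gripper_force: 30.4
```

Call:
apply_moves(deltas=[[1, -3.83, -0.56, 0, 0, 0, 0], [1, -3.83, -0.56, 0, 0, 0, 0], [1, -3.83, -0.56, 0, 0, 0, 0], [1, -3.83, -0.56, 0, 0, 0, 0], [1, -3.83, -0.56, 0, 0, 0, 0], [1, -3.83, -0.56, 0, 0, 0, 0], [1, -3.83, -0.56, 0, 0, 0, 0], [1, -3.83, -0.56, 0, 0, 0, 0], [1, -3.83, -0.56, 0, 0, 0, 0]])

```text
time_s: 17.98
position: [0.4406, -0.1977, 0.244]
ee_rot: [0.0, 0.706, 0.708, 0.0]
contact_force: [1.0, 0.5, -0.8]
width: 0.47
gripper_force: 30.4
```

Call:
apply_moves(deltas=[[1, -3.83, -0.56, 0, 0, 0, 0], [1, -3.83, -0.56, 0, 0, 0, 0], [1, -3.83, -0.56, 0, 0, 0, 0], [1, 0, 0, 0, 0, 0, 0], [1, 0, 0, 0, 0, 0, 0]])

```text
time_s: 18.4
position: [0.4233, -0.3134, 0.2437]
ee_rot: [0.0, 0.708, 0.706, -0.0]
contact_force: [-0.3, 0.1, -1.6]
width: 0.469
gripper_force: 30.4
```

Lower to 0.085 and correct y.

Call:
apply_moves(deltas=[[1, 0.2, 0, 3, 0, 0, 0], [1, 0, 0, 3.5, 0, 0, 0], [1, 0, 0, 3.5, 0, 0, 0], [1, 0, 0, 3, 0, 0, 0], [1, 0, 0, 2, 0, 0, 0], [1, 0, 0, 0.9, 0, 0, 0], [1, 0, 0, 0, 0, 0, 0], [1, 0, 0, 0, 0, 0, 0]])

```text
time_s: 19.07
position: [0.4252, -0.3084, 0.085]
ee_rot: [0.0, 0.706, 0.708, 0.0]
contact_force: [0.8, 0.2, -0.8]
width: 0.471
gripper_force: 30.4
```

Call:
apply_moves(deltas=[[1, 0, 0, 0.3, 0, 0, 0], [1, 0, 0, 0.3, 0, 0, 0], [1, 0, 0, 0.2, 0, 0, 0], [1, 0, 0, 0.1, 0, 0, 0], [0.4, 0, 0, 0, 0, 0, 0], [0, 0, 0, 0, 0, 0, 0], [0, 0, 0, 0, 0, 0, 0], [0, 0, 0, 0, 0, 0, 0], [0, 0, 0, -2, 0, 0, 0], [0, 0, 0, -4, 0, 0, 0]])

```text
time_s: 19.9
position: [0.4229, -0.3074, 0.1328]
ee_rot: [-0.003, 0.706, 0.708, -0.001]
contact_force: [0.5, 0.0, 0.7]
width: 1.003
gripper_force: 0.0
```

Call:
apply_moves(deltas=[[0, 0, 0, -4, 0, 0, 0], [0, 0, 0, -4, 0, 0, 0], [0, 3.6, 0.7, 0, 0, 0, 0], [0, 3.6, 0.7, 0, 0, 0, 0], [0, 3.6, 0.7, 0, 0, 0, 0], [0, 3.6, 0.7, 0, 0, 0, 0], [0, 3.6, 0.7, 0, 0, 0, 0], [0, 3.6, 0.7, 0, 0, 0, 0], [0, 3.6, 0.7, 0, 0, 0, 0], [0, 0, 0, 0, 0, 0, 0]])

```text
time_s: 20.73
position: [0.4744, -0.049, 0.2148]
ee_rot: [-0.001, 0.703, 0.711, 0.001]
contact_force: [1.0, 0.4, 0.1]
width: 0.998
gripper_force: 0.0
```

Call:
apply_moves(deltas=[[0, 3.1, -1.53, 0, 0, 0, 0], [0, 3.1, -1.53, 0, 0, 0, 0], [0, 3.1, -1.53, 0, 0, 0, 0], [0, 0, 0, 0, 0, 0, 0], [0, 0, 0, 3, 0, 0, 0], [0, 0, 0, 3, 0, 0, 0], [0, 0, 0, 0, 0, 0, 0], [0, 0, 0, 0, 0, 0, 0]])

```text
time_s: 21.4
position: [0.4263, 0.0354, 0.155]
ee_rot: [-0.001, 0.707, 0.707, -0.001]
contact_force: [0.8, -0.6, 0.2]
width: 1.002
gripper_force: 0.0
```

```bash
python3 - <<'E'
from geo import *
import cv2
a=[cv2.resize(read_camera(n)["img"][r:r+140,c:c+180,::-1],(400,311)) for n,r,c in(("top",210,200),("top",190,320))]
cv2.imwrite("pics/f.png",cv2.hconcat(a)); print(observe()["position"])
E
```

```text
[0.42767361 0.03554509 0.15639872]
```

View pics/f.png

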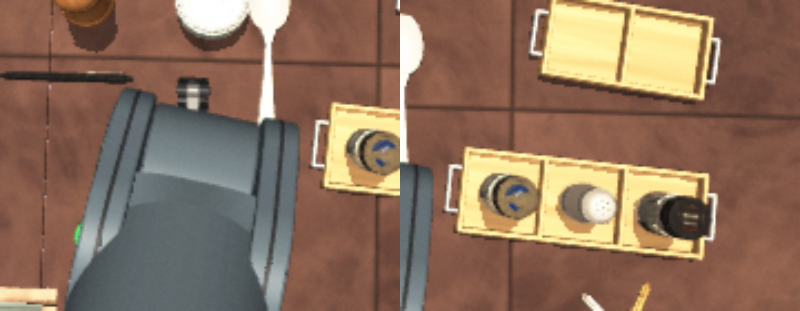

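The three-bay caddy is filled. I'm correcting y by 8 mm and going down on the second salt shaker.

Call:
apply_moves(deltas=[[0, 0.8, 0, 0, 0, 0, 0], [0, 0, 0, 2.5, 0, 0, 0], [0, 0, 0, 2.5, 0, 0, 0], [0, 0, 0, 2.5, 0, 0, 0], [0, 0, 0, 2, 0, 0, 0], [0, 0, 0, 0.9, 0, 0, 0], [0, 0, 0, 0, 0, 0, 0], [0, 0, 0, 0, 0, 0, 0]])

```text
time_s: 22.17
position: [0.4276, 0.0445, 0.0519]
ee_rot: [0.0, 0.706, 0.708, 0.0]
contact_force: [-0.6, -0.4, 0.3]
width: 1.003
gripper_force: 0.0
```

Call:
apply_moves(deltas=[[1, 0, 0, 0, 0, 0, 0], [1, 0, 0, 0, 0, 0, 0], [1, 0, 0, 0, 0, 0, 0], [1, 0, 0, 0, 0, 0, 0], [1, 0, 0, 0, 0, 0, 0], [1, 0, 0, 0, 0, 0, 0], [1, 0, 0, 0, 0, 0, 0], [1, 0, 0, 0, 0, 0, 0]])

```text
time_s: 22.83
position: [0.4277, 0.0443, 0.0521]
ee_rot: [0.0, 0.706, 0.708, 0.001]
contact_force: [-0.6, 0.6, 11.6]
width: 0.44
gripper_force: 29.2
```

Call:
apply_moves(deltas=[[1, 0, 0, -1.5, 0, 0, 0], [1, 0, 0, -3, 0, 0, 0], [1, 0, 0, -4, 0, 0, 0], [1, 0, 0, -4, 0, 0, 0], [1, 0, 0, -3.5, 0, 0, 0], [1, 0, 0, 0, 0, 0, 0]])

```text
time_s: 23.33
position: [0.4295, 0.0439, 0.2168]
ee_rot: [0.002, 0.707, 0.708, 0.004]
contact_force: [1.1, -0.8, -0.3]
width: 0.436
gripper_force: 30.6
```

Call:
apply_moves(deltas=[[1, -3.55, 1.56, 0, 0, 0, 0], [1, -3.55, 1.56, 0, 0, 0, 0], [1, -3.55, 1.56, 0, 0, 0, 0], [1, -3.55, 1.56, 0, 0, 0, 0], [1, -3.55, 1.56, 0, 0, 0, 0], [1, -3.55, 1.56, 0, 0, 0, 0], [1, -3.55, 1.56, 0, 0, 0, 0], [1, -3.55, 1.56, 0, 0, 0, 0], [1, -3.55, 1.56, 0, 0, 0, 0], [1, -3.55, 1.56, 0, 0, 0, 0]])

```text
time_s: 24.17
position: [0.584, -0.3121, 0.2108]
ee_rot: [-0.0, 0.706, 0.708, 0.0]
contact_force: [1.7, 0.3, -0.5]
width: 0.433
gripper_force: 30.6
```

Call:
apply_moves(deltas=[[1, 0, 0, 0, 0, 0, 0], [1, 0, 0, 3, 0, 0, 0], [1, 0, 0, 3.5, 0, 0, 0], [1, 0, 0, 3.5, 0, 0, 0], [1, 0, 0, 3, 0, 0, 0], [1, 0, 0, 1.4, 0, 0, 0], [1, 0, 0, 0, 0, 0, 0], [1, 0, 0, 0, 0, 0, 0]])

```text
time_s: 24.83
position: [0.5832, -0.3104, 0.0668]
ee_rot: [-0.001, 0.706, 0.708, -0.0]
contact_force: [0.6, -0.0, -1.1]
width: 0.436
gripper_force: 30.6
```

Call:
apply_moves(deltas=[[1, 0, 0.2, 0.3, 0, 0, 0], [1, 0, 0, 0.3, 0, 0, 0], [1, 0, 0, 0.2, 0, 0, 0], [1, 0, 0, 0.1, 0, 0, 0], [0.4, 0, 0, 0, 0, 0, 0], [0, 0, 0, 0, 0, 0, 0], [0, 0, 0, 0, 0, 0, 0], [0, 0, 0, 0, 0, 0, 0], [0, 0, 0, -2, 0, 0, 0], [0, 0, 0, -4, 0, 0, 0]])

```text
time_s: 25.67
position: [0.5836, -0.3088, 0.1147]
ee_rot: [-0.004, 0.706, 0.708, -0.001]
contact_force: [0.7, 0.5, 1.0]
width: 1.001
gripper_force: 0.0
```

Call:
apply_moves(deltas=[[0, 0, 0, -4, 0, 0, 0], [0, 0, 0, -4, 0, 0, 0], [0, 2, 0, -4, 0, 0, 0], [0, 4, 0, -2, 0, 0, 0], [0, 4, 0, 0, 0, 0, 0], [0, 4, 0, 0, 0, 0, 0], [0, 4, 0, 0, 0, 0, 0], [0, 4, 0, 0, 0, 0, 0], [0, 4, 0, 0, 0, 0, 0], [0, 4, 0, 0, 0, 0, 0]])

```text
time_s: 26.5
position: [0.5848, -0.0128, 0.2546]
ee_rot: [0.0, 0.706, 0.708, 0.0]
contact_force: [1.2, 0.8, -0.3]
width: 1.001
gripper_force: 0.0
```

Call:
apply_moves(deltas=[[0, 4, 0, 0, 0, 0, 0], [0, 4, 0, 0, 0, 0, 0], [0, 4, 0, 0, 0, 0, 0], [0, 0, 0, 0, 0, 0, 0], [0, 0, 0, 0, 0, 0, 0]])

```text
time_s: 26.92
position: [0.5846, 0.1087, 0.2539]
ee_rot: [-0.0, 0.704, 0.71, 0.0]
contact_force: [0.8, -1.4, -0.2]
width: 1.001
gripper_force: 0.0
```

```bash
python3 - <<'E'
from geo import *
import cv2
a=[cv2.resize(read_camera(n)["img"][r:r+140,c:c+180,::-1],(400,311)) for n,r,c in(("top",140,180),("top",160,330))]
cv2.imwrite("pics/g.png",cv2.hconcat(a)); print(observe()["position"])
E
```

```text
[0.58487767 0.10448843 0.25436662]
```

View pics/g.png

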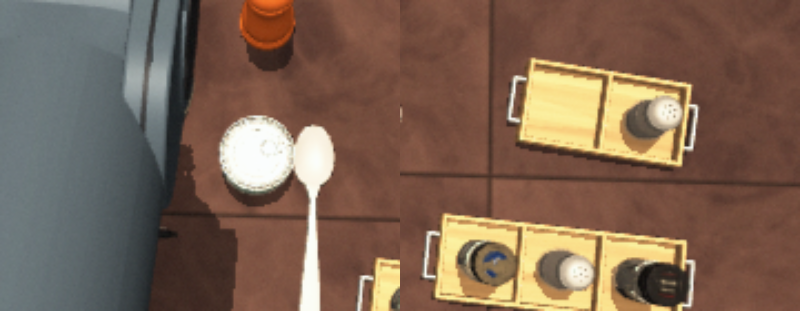

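The second salt stands in the far bay. Next is the mill.

Call:
apply_moves(deltas=[[0, 2, -0.2, 0, 0, 0, 0], [0, 1.9, 0, 0, 0, 0, 0], [0, 0, 0, 0, 0, 0, 0], [0, 0, 0, 3, 0, 0, 0], [0, 0, 0, 3, 0, 0, 0], [0, 0, 0, 3, 0, 0, 0], [0, 0, 0, 2.3, 0, 0, 0], [0, 0, 0, 0, 0, 0, 0], [0, 0, 0, 0, 0, 0, 0]])

```text
time_s: 27.77
position: [0.5827, 0.1423, 0.1411]
ee_rot: [-0.0, 0.707, 0.707, -0.001]
contact_force: [0.6, 0.6, 0.8]
width: 1.003
gripper_force: 0.0
```

Call:
apply_moves(deltas=[[1, 0.1, 0, 0, 0, 0, 0], [1, 0, 0, 0, 0, 0, 0], [1, 0, 0, 0, 0, 0, 0], [1, 0, 0, 0, 0, 0, 0], [1, 0, 0, 0, 0, 0, 0], [1, 0, 0, 0, 0, 0, 0], [1, 0, 0, 0, 0, 0, 0], [1, 0, 0, 0, 0, 0, 0]], newtons=40)

```text
time_s: 28.43
position: [0.5837, 0.1454, 0.1431]
ee_rot: [0.001, 0.706, 0.708, 0.001]
contact_force: [-1.4, 0.1, 7.5]
width: 0.54
gripper_force: 39.9
```

Call:
apply_moves(deltas=[[1, 0, 0, -1.5, 0, 0, 0], [1, 0, 0, -2.5, 0, 0, 0], [1, 0, 0, -3.5, 0, 0, 0], [1, 0, 0, -3.5, 0, 0, 0], [1, 0, 0, 0, 0, 0, 0]])

```text
time_s: 28.85
position: [0.5858, 0.145, 0.2585]
ee_rot: [0.003, 0.707, 0.708, 0.005]
contact_force: [2.1, -0.6, -0.9]
width: 0.542
gripper_force: 41.9
```

Call:
apply_moves(deltas=[[1, -2, 0.1, 0, 0, 0, 0], [1, -3.5, 0.1, 0, 0, 0, 0], [1, -4, 0.1, 0, 0, 0, 0], [1, -4, 0.1, 0, 0, 0, 0], [1, -4, 0.1, 0, 0, 0, 0], [1, -4, 0.1, 0, 0, 0, 0], [1, -4, 0.1, 0, 0, 0, 0], [1, -4, 0.1, 0, 0, 0, 0], [1, -4, 0.1, 0, 0, 0, 0], [1, -3, 0.1, 0, 0, 0, 0]])

```text
time_s: 29.68
position: [0.5927, -0.2237, 0.2519]
ee_rot: [0.001, 0.707, 0.707, -0.0]
contact_force: [0.7, -0.2, -2.5]
width: 0.542
gripper_force: 41.9
```

Call:
apply_moves(deltas=[[1, -1, 0, 0, 0, 0, 0], [1, 0, 0, 0, 0, 0, 0], [1, 0, 0, 2, 0, 0, 0], [1, 0, 0, 3, 0, 0, 0], [1, 0, 0, 2, 0, 0, 0], [1, 0, 0, 1, 0, 0, 0], [1, 0, 0, 0, 0, 0, 0], [1, 0, 0, 0, 0, 0, 0]])

```text
time_s: 30.35
position: [0.594, -0.2289, 0.1717]
ee_rot: [-0.0, 0.706, 0.708, 0.0]
contact_force: [-0.2, -1.0, -1.5]
width: 0.545
gripper_force: 41.9
```

```bash
python3 - <<'E'
from geo import *
import cv2
a=[cv2.resize(read_camera(n)["img"][r:r+140,c:c+180,::-1],(400,311)) for n,r,c in(("side",110,300),("top",160,330))]
cv2.imwrite("pics/h.png",cv2.hconcat(a)); print(observe()["position"])
E
```

```text
[ 0.59446157 -0.22967994  0.17281492]
```

View pics/h.png

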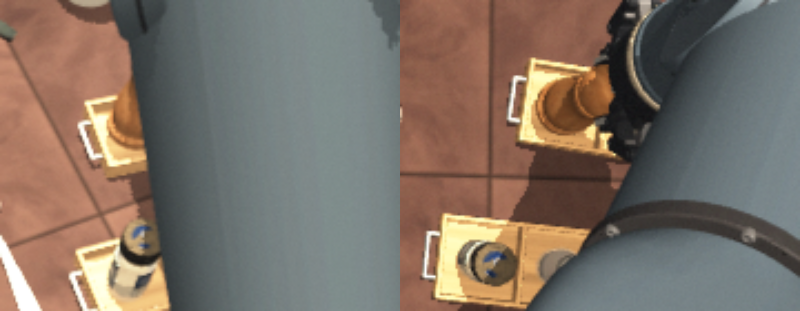

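The mill foot is centred over the near bay at crop (567,107), so I'm lowering it and releasing.

Call:
apply_moves(deltas=[[1, 0, 0, 0.8, 0, 0, 0], [1, 0, 0, 0.6, 0, 0, 0], [1, 0, 0, 0.4, 0, 0, 0], [1, 0, 0, 0.2, 0, 0, 0], [1, 0, 0, 0, 0, 0, 0], [1, 0, 0, 0, 0, 0, 0]])

```text
time_s: 30.95
position: [0.5935, -0.2297, 0.1511]
ee_rot: [-0.0, 0.706, 0.708, -0.0]
contact_force: [-0.2, -0.5, -2.9]
width: 0.544
gripper_force: 41.9
```

Call:
apply_moves(deltas=[[1, 0, 0, 0.2, 0, 0, 0], [1, 0, 0, 0.1, 0, 0, 0], [0.4, 0, 0, 0, 0, 0, 0], [0, 0, 0, 0, 0, 0, 0], [0, 0, 0, 0, 0, 0, 0], [0, 0, 0, 0, 0, 0, 0], [0, 0, 0, -2, 0, 0, 0], [0, 0, 0, -4, 0, 0, 0], [0, 0, 0, -4, 0, 0, 0], [0, 0, 0, -2, 0, 0, 0]])

```text
time_s: 31.78
position: [0.5945, -0.2308, 0.2728]
ee_rot: [0.002, 0.707, 0.708, 0.001]
contact_force: [1.0, -1.3, -0.2]
width: 1.002
gripper_force: 0.0
```

Call:
apply_moves(deltas=[[0, 4, -0.5, 0, 0, 0, 0], [0, 4, -0.5, 0, 0, 0, 0], [0, 4, -0.5, 0, 0, 0, 0], [0, 4, -0.5, 0, 0, 0, 0], [0, 4, -0.5, 0, 0, 0, 0], [0, 4, -0.5, 0, 0, 0, 0], [0, 4, -0.5, 0, 0, 0, 0], [0, 0, 0, 0, 0, 0, 0]])

```text
time_s: 32.45
position: [0.557, 0.0605, 0.2674]
ee_rot: [-0.002, 0.702, 0.712, 0.001]
contact_force: [-0.9, 0.7, -1.1]
width: 1.002
gripper_force: 0.0
```

```bash
python3 - <<'E'
from geo import *
import cv2
a=[cv2.resize(read_camera(n)["img"][r:r+140,c:c+180,::-1],(400,311)) for n,r,c in(("side",110,300),("top",160,330))]
cv2.imwrite("pics/i.png",cv2.hconcat(a)); print(observe()["position"])
E
```

```text
[0.5577982  0.0526742  0.26807258]
```

View pics/i.png

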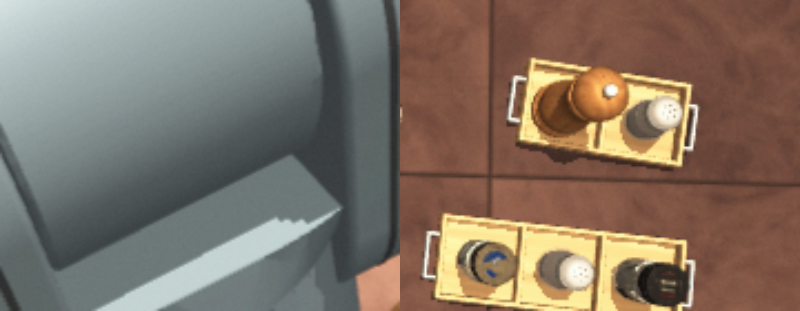

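The picture shows all five standing in their bays. I'll check the tops numerically, since a tilt would show as an offset.

```bash
python3 - <<'E'
from geo import *
T=read_camera("top")
for n,c,z,o,a in [("mill",(610,91),.176,(.5905,-.2705),-.139),("saltB",(665,113),.091,(.5905,-.2705),-.139),("salt",(576,271),.091,(.43,-.2268),-.082),("sp2",(495,262),.111,(.43,-.2268),-.082),("sp1",(667,284),.111,(.43,-.2268),-.082)]:
    d=atz(T,(330+(c[0]-400)*.45,160+c[1]*.45),z)-o
    print(n,np.round([d@[np.cos(a),np.sin(a)],d@[-np.sin(a),np.cos(a)]],4))
print(observe()["contact_force"],[ (atz(T,d["centre"],.058).round(3),d["score"]) for d in search_frame(T,"tin_center")])
E
```

```text
mill [-0.0029  0.041 ]
saltB [ 0.0002 -0.0386]
salt [0.0029 0.0028]
sp2 [0.0033 0.0835]
sp1 [ 0.0007 -0.0758]
[ 0.86828254 -0.87092841  0.12990905] []
```

All tops lie within about 5 mm of their bay centres, and nothing came near the tin. Handing in.

```bash
python3 -c "
from workcell import *
print(job_done())"
```

```text
the job is handed in; nothing more can be done
None
```

The job is handed in, verdict not reported: the mill and one salt are in the two-bay caddy, and the other salt is in the middle of the three-bay caddy with a spice jar on each side. My last picture had every top within about 5 mm of its bay centre; I never moved the tin, though the arm hid it from that last check.

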